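# Check a curing lamp at full power

### The job

Check the curing lamp: first turn the power knob on its sloping control box fully clockwise to the stop (pointer at the big orange dot). Then take the wand from its rest and hold it still for two seconds about 40 mm from the light meter's violet window, pointing squarely at the middle and never touching the meter. Lay the wand back in its rest the same way round, without dropping it, leaving the knob at full and the other things on the bench where they are.

Things in the scene. Friction and masses are not known exactly. Their poses are not given: they have to be found in the camera images.
- power_knob (a joint): angle of the power knob in rad: 0 = minimum, grows as the knob turns clockwise (seen looking at the panel), end stop at 4.712 (full power). It starts 0.8 to 2.0 rad short of the stop, stays where it is left and turns stiffly (about 0.05 N m).
- power_knob_grip (a point): grip point of the black bar knob, on its axis. z points out of the panel along the knob's axis (30 degrees off vertical), x lies along the grip bar, y across it; the frame turns with the knob, clockwise = negative about z. The bar is 42 long, 14 wide, 32 tall; its top is 7 above this point, the 44 dia skirt 23 below it and the panel 37 below. The white pointer line is from its middle to its -x end.
- lamp_box: white wedge-shaped control box, fixed, 150 wide, 150 deep, about 50 high in front and 135 at the back, its sloping panel facing the robot. Origin on the bench, 20 nearer than the panel's centre, where the knob sits; x to its back, z up.
- wand_mid (a point): centre of the loose cordless wand, 170 long, 130 g: blue square grip 70 long and 26 x 26 about this point, white 22 dia barrel ahead and behind, steel nose. x points along the wand to its nose, z up when at rest. It balances at this point.
- wand_nose (a point): tip of the wand's nose, 85 ahead of wand_mid along x; same axes. The light leaves here along x.
- wand: the same wand; origin 13 below wand_mid on the underside of its blue grip, same axes.
- rest_seat (a point): where wand_mid lies when the wand is in its rest: 60 above the bench. x points towards the nose end, z up.
- rest: the wand's rest, fixed, 150 x 70, base 10 thick; two V supports (90 degree V, 12 thick, 55 wide over the arms, tops 66 above the bench) stand 55 either side of its centre along x; the space between them is free down to the base. The wand simply lies in the Vs. Origin on the bench under rest_seat, same axes.
- rest_nose (a point): where wand_nose lies when the wand is in its rest, 85 from rest_seat along x. A violet dot on the base marks this end.
- window (a point): centre of the light meter's violet window, 24 dia, on the face of a 52 dia aluminium puck 18 thick, about 87 above the bench. z points out of the window, 32 degrees above level and, for an unturned meter, away from the robot.
- meter: light meter, fixed: black foot 100 x 80 x 18, pillar 81 high behind the puck. Origin on the bench, 42 ahead of the window centre in the direction it faces.
- cup: clear open cup, 72 dia x 85 high; bystander, leave alone. Origin at its underside centre.
- screwdriver: screwdriver with a yellow handle lying flat; bystander, leave alone. Origin at its underside centre.
- orange_bar: loose orange bar, 160 x 24 x 16, lying flat; bystander, leave alone. Origin at its underside centre.
- syringe: cream syringe barrel with green end, about 150 long, lying flat; bystander, leave alone. Origin at its underside centre.
- jar: jar with a cap, 60 dia x 85 high, standing; bystander, leave alone. Origin at its underside centre.
- reel: paper ring, 84 outer dia x 22 high, lying flat; bystander, leave alone. Origin at its underside centre.
Not all that is in view belongs to the job. What is shaped like the wand but pink or turquoise is not meant. Of the things that look like the meter, the larger one is meant.

How it is judged:
On the way, in this order (a step that is already met when the one before it is completed fails the run):
1. the knob is turned clockwise to its end stop, the wand still in its rest (value of joint power_knob above 4.642 rad and distance between wand_mid and rest_seat below 0.012 m and distance between wand_nose and rest_nose below 0.018 m), for 0.2 s.
2. the wand is held steady, aimed squarely at the window from about 40 mm (15 to 70), knob at full (y of window in the frame of wand_nose between -0.012 and 0.012 m and z of window in the frame of wand_nose between -0.012 and 0.012 m and x of window in the frame of wand_nose between 0.015 and 0.07 m and angle between the x axis of wand_nose and the z axis of window, either way round below 0.2 rad and linear speed of wand below 0.03 m/s and value of joint power_knob above 4.642 rad), for 1.5 s.
At the end, for the whole second after the job is handed in: The knob is within 0.07 rad of its clockwise stop; the wand lies at rest in its rest, centre within 12 mm of rest_seat and nose within 18 mm of rest_nose (all of step 1 and linear speed of wand below 0.02 m/s and angular speed of wand below 0.2 rad/s); the robot touches nothing.
It fails at once if the wand touches the light meter (contact force between wand and meter above 1 N).
It fails at once if the wand is dropped (falls free faster than 0.6 m/s) (contact force between the fingers and wand below 0.1 N and linear speed of wand above 0.6 m/s).
It fails at once if another thing on the bench is moved by more than 30 mm (distance of any of cup, screwdriver, orange_bar, syringe, jar, reel from where it was at the start of the episode above 0.03 m).
It also fails if it takes over 72 s, if anything falls off the work surface, if the arm or the gripper's body presses on something with over 40 N, if the wrist force passes 120 N, or if a joint passes its speed limit or range.

### The arm

A 6-joint arm with a two-finger parallel gripper is mounted at the origin on the work surface. World frame = base frame: x ahead of the robot, y to its left, z up, the work surface at z = 0. Lengths are in m, angles in rad, forces in N, time in s.
With the tool pointing down it reaches from about 0.35 to 0.975 m from the base axis. Payload 4.9 kg.
Tool frame: the origin (TCP) lies at the very end of the fingers, on their centre line; the grasp point (between the pads) lies 19 mm behind it; z points along the fingers, y is the line along which they close (so a half turn about z gives the same grasp; the last joint's range is limited). The gripper opens to 85 mm and grips with 20 to 120 N. Pads are 22 mm wide; open, the fingers measure 114 mm over their backs; the gripper's body (76 mm by 85 mm) begins 54 mm behind the grasp point. The pads swing forward as they close: fully open they stand 13 mm farther back than shut.
Start: joints at [1.034, 0.053, 1.613, -0, 1.476, -0.119], TCP at [0.254, 0.571, 0.231] pointing down, gripper open.
Joint ranges: [-3.01, 3.01], [-1.01, 2.22], [0.06, 2.58], [-1.02, 4.17], [0.09, 2.62], [-3.14, 3.14]. Speed limits (rad/s): [2.57, 2.57, 3.14, 3.14, 3.14, 3.14].

### API

Orientations are given as a unit quaternion [w, x, y, z].
In Python, from plant import manip gives the robot as it stands.
- The arm moves only by the tool move_arm, never from a script. Its argument "plan" is a list that holds one entry, the list of rows, each a list of 7 numbers: the shift along the tool's x, y, z as a fraction of full scale, then the turn, a rotation vector about the tool's x, y, z as a fraction of full scale, then the closure, from 0 (fully open) to 1 (shut). In form: [[[dx, dy, dz, wx, wy, wz, fingers], ...]]. A call has exactly 10 rows; each row shifts and turns the commanded pose from where the row before left it, along the tool's axes as they then stand; what a row does not reach is not made up. Full scale, the value 1, is 0.12 m for a shift and 0.15 rad for a turn. A row lasts 1/8 s, in which the tool goes at most 62.5 mm and 10.7 degrees, less where a joint would pass 70% of its speed; a pose out of reach is approached as far as the arm can. A call with a number of a shift or a turn outside -1 to 1 is refused whole. A call with a gripper value outside its range is refused whole. The fingers move at their own pace and stop on an object; the grip force is fixed at half the most. Time passes only in rows, so rows that do not move let the fingers close, or fill a call up. It gives the time, the measured TCP pose, the force, the opening and the grip force at its end, in the units of the state.
- manip.state(): the state, without advancing time (a new reading comes with each control period).
- manip.grab_frame(name): name is "side" or "top"; returns a dict with "pixels" (420x560x3 uint8, blue, green, red), "depth" (420x560 float32, m along the optical axis (not along the pixel's ray), 0 where there is no reading), "vfov" (degrees; the focal length in pixels is half the picture's height over the tangent of half this angle, whatever the lens; pixels are square), "cx", "cy" (the principal point, pixels), "view" (4x4, takes a point from world to camera coordinates). Camera axes: x right, y down, z forward; pixel columns grow to the right and rows downward; lengths in m; the calibration is good to about 2 mm. A picture is of the moment at which its call begins.
- manip.job_done(): hands the job in; it is judged then, once.
The state is a dict: "time": time; "joint_pos": joint angles; "joint_vel": joint speeds; "joint_efforts": joint torques, N m; "tool_pos": TCP position; "tool_rot": TCP orientation; "contact_force": force on the tool from outside, world axes, zero at the start; "ft_torque": the same for the moment, N m; "gripper_width": opening from 0.0 (shut) to 1.0 (fully open); "grasp_force": force on a finger pad.
Only numpy, scipy, OpenCV 4.12 (cv2) and the standard library are available. Lean on these libraries where they do the work, as an engineer would, in place of code of your own. Each camera call takes 0.05 s, during which the arm holds its last target. There are 200 camera calls.

## Working session

There is one attempt and no reset: what is moved stays moved. The work goes in short steps, Python scripts to look and compute and a tool call to move; the robot and the scene stay as the last step left them, time stands still between calls to the robot, and variables do not carry over. Pictures are saved under pics/ and viewed, at most 10 in all, crops included, and the job is handed in when it is done.

Besides the shell and the picture viewer there is one more tool, called after "Emit:" as name(argument=value, ...) on one line, values as JSON. move_arm: Moves the arm, as the interface text tells. Its arguments: {"type":"object","properties":{"plan":{"type":"array"}},"required":["plan"]}

```bash
mkdir -p pics
cat > h.py <<'E'
import numpy as np, cv2
from plant import manip
from scipy.spatial.transform import Rotation as R
def grab(n,save=None):
    f=manip.grab_frame(n)
    if save: cv2.imwrite(save,f['pixels'])
    np.savez('f_%s.npz'%n,**{k:np.array(f[k]) for k in f})
    return f
def load(n): return dict(np.load('f_%s.npz'%n))
def cloud(f):
    d=np.array(f['depth']);h,w=d.shape
    fl=h/2/np.tan(np.radians(float(f['vfov']))/2)
    u,v=np.meshgrid(np.arange(w),np.arange(h))
    P=np.stack([(u-f['cx'])/fl*d,(v-f['cy'])/fl*d,d],-1)
    V=np.linalg.inv(f['view']); W=P@V[:3,:3].T+V[:3,3]
    W[d==0]=np.nan
    return W
E
python3 - <<'E'
from h import *
for n in('top','side'):
    f=grab(n,'pics/%s0.png'%n); print(n,f['vfov'],f['cx'],f['cy'],np.linalg.inv(f['view']).round(3).tolist())
s=manip.state(); print(s)
E
```

```text
top 46.42201482780314 283.9975214707056 214.88934396183723 [[-0.023, -0.99, 0.137, 0.394], [-0.999, 0.018, -0.033, -0.021], [0.031, -0.137, -0.99, 1.113], [0.0, 0.0, 0.0, 1.0]]
side 43.79514002298617 294.25369632562865 205.21118344733685 [[-0.984, -0.133, 0.121, 0.382], [-0.18, 0.69, -0.701, 0.717], [0.009, -0.711, -0.703, 0.859], [0.0, 0.0, 0.0, 1.0]]
{'time': 0.1, 'joint_pos': array([ 1.03399124e+00,  5.33121577e-02,  1.61417869e+00, -6.24905376e-06,
        1.47601782e+00, -1.18998142e-01]), 'joint_vel': array([-0.00118289, -0.0026069 , -0.00307786, -0.00136961, -0.00024632,
       -0.0002023 ]), 'joint_efforts': array([-7.73997954e-06, -3.94904816e+01, -3.71363211e+01, -1.15443145e-04,
        3.98385571e-03, -2.08027848e-05]), 'tool_pos': array([0.2533005 , 0.57073763, 0.23015961]), 'tool_rot': array([-3.05588793e-04,  2.07386950e-01,  9.78258522e-01, -9.07967129e-04]), 'contact_force': array([ 0.22778772, -0.87395557,  0.14946396]), 'ft_torque': array([-0.01871517,  0.04415614,  0.03192945]), 'grasp_force': 0.0, 'gripper_width': 1.0022717036875544}
```

View pics/top0.png

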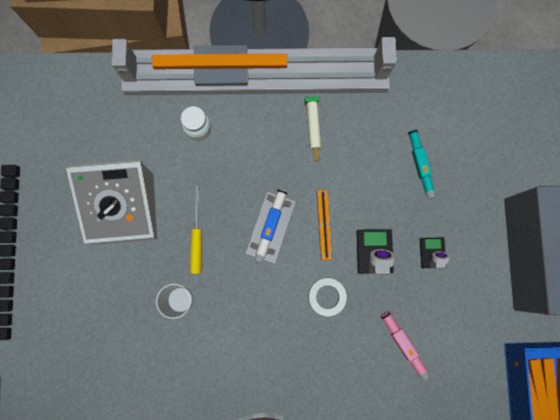

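View pics/side0.png

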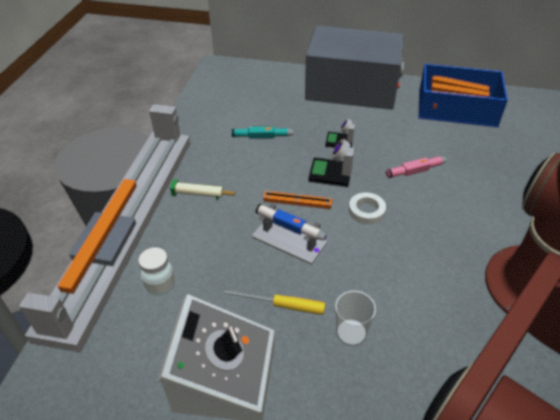

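The top view shows the lamp box at (110,203), with its knob at (109,206) and the orange dot at (130,218). The wand lies from its black tail (281,193) to its steel nose (260,258), with the blue grip at (271,223). The larger meter is at (377,250) with its window at (382,256), and the smaller decoy is at (433,252). The side view shows the violet dot at (316,250), on the nose end.

```bash
cat > m.py <<'E'
from h import *
T=load('top');S=load('side');WT=cloud(T);WS=cloud(S)
def reg(W,u0,u1,v0,v1): return W[v0:v1,u0:u1].reshape(-1,3)
def hsv(F): return cv2.cvtColor(F['pixels'],cv2.COLOR_BGR2HSV)
def pick(F,W,box,lo,hi):
    u0,u1,v0,v1=box; m=cv2.inRange(hsv(F),np.array(lo),np.array(hi))>0
    k=np.zeros_like(m);k[v0:v1,u0:u1]=1
    p=W[m&k]; return p[~np.isnan(p[:,0])]
def st(n,p): print(n,len(p),np.median(p,0).round(4),p.min(0).round(3),p.max(0).round(3))
bench=reg(WT,450,500,300,340); print('bench z',np.nanmedian(bench,0))
for n,F,W,b in(('top',T,WT,(62,158,155,245)),('side',S,WS,(160,280,295,420))):
    p=reg(W,*b);p=p[~np.isnan(p[:,0])]; p=p[(p[:,2]>.05)&(p[:,2]<.135)]
    rng=np.random.default_rng(0);best=None
    for _ in range(500):
        q=p[rng.choice(len(p),3,False)];nn=np.cross(q[1]-q[0],q[2]-q[0]);l=np.linalg.norm(nn)
        if l<1e-6: continue
        nn/=l
        if abs(nn[2])<.6: continue
        i=abs((p-q[0])@nn)<.002
        if best is None or i.sum()>best.sum(): best=i
    q=p[best];c=q.mean(0);nn=np.linalg.svd(q-c,full_matrices=False)[2][2];nn*=np.sign(nn[2])
    print(n,'panel',best.sum(),c.round(4),nn.round(4),'yaw',np.degrees(np.arctan2(-nn[1],-nn[0])).round(1))
    q=q.astype(np.float32);print(cv2.minAreaRect(q[:,:2].copy()))
    h=(p-c)@nn; a=reg(W,*b);a=a[~np.isnan(a[:,0])];ha=(a-c)@nn
    t=a[(ha>.037)&(ha<.05)]; st('knobtop',t); print(cv2.minAreaRect(t.astype(np.float32)[:,:2].copy()))
    t=a[(ha>.008)&(ha<.018)]; st('skirt',t)
for n,F,W,b in(('top',T,WT,(240,300,180,270)),('side',S,WS,(250,330,195,260))):
    p=pick(F,W,b,(100,150,60),(122,255,255));st(n+' blue',p)
    a=reg(W,*b);a=a[~np.isnan(a[:,0])];a=a[a[:,2]>.055]
    st('wand',a);c=a.mean(0);print('dir',np.linalg.svd(a-c,full_matrices=False)[2][0].round(3),cv2.minAreaRect(a.astype(np.float32)[:,:2].copy()))
    st('violet',pick(F,W,(240,330,190,270),(123,80,40),(165,255,255)))
for n,F,W,b in(('top',T,WT,(355,400,225,278)),('side',S,WS,(305,357,137,190))):
    p=pick(F,W,b,(123,60,30),(165,255,255));st(n+' window',p)
    a=reg(W,*b);a=a[~np.isnan(a[:,0])]
    f=a[(a[:,2]>.01)&(a[:,2]<.026)];st('foot',f);print(cv2.minAreaRect(f.astype(np.float32)[:,:2].copy()))
    if len(p)>10:
        d=p-np.median(p,0);q=p[np.linalg.norm(d,axis=1)<.02];c=q.mean(0);nn=np.linalg.svd(q-c,full_matrices=False)[2][2];print('n',c.round(4),nn.round(3)*np.sign(nn[2]))
a=cv2.resize(T['pixels'][155:250,60:160],None,fx=4,fy=4,interpolation=cv2.INTER_CUBIC)
b=cv2.resize(S['pixels'][295:395,180:280],None,fx=4,fy=3.8,interpolation=cv2.INTER_CUBIC)
cv2.imwrite('pics/knob.png',np.hstack([a,b]))
E
python3 m.py
```

```text
bench z [ 3.01754401e-01 -4.83523704e-01 -8.22984223e-05]
top panel 3278 [0.5679 0.308  0.0937] [-0.5029 -0.031   0.8638] yaw 3.5
((0.5665158629417419, 0.30662843585014343), (0.14621132612228394, 0.1501625031232834), 3.953146457672119)
knobtop 148 [0.546  0.3042 0.1308] [0.531 0.286 0.119] [0.562 0.324 0.143]
((0.546151876449585, 0.30530714988708496), (0.014953727833926678, 0.041202157735824585), 36.768341064453125)
skirt 223 [0.5629 0.3067 0.1054] [0.534 0.276 0.084] [0.59  0.337 0.116]
side panel 6031 [0.5688 0.3135 0.0945] [-0.5014 -0.0343  0.8646] yaw 3.9
((0.5678216218948364, 0.3072856068611145), (0.1467917412519455, 0.1506468951702118), 3.842163324356079)
knobtop 238 [0.5462 0.307  0.1309] [0.531 0.286 0.12 ] [0.562 0.324 0.139]
((0.5473341941833496, 0.30524665117263794), (0.014589504338800907, 0.04148826375603676), 36.48247146606445)
skirt 255 [0.5678 0.3166 0.1094] [0.538 0.293 0.088] [0.585 0.338 0.116]
top blue 302 [ 0.523  -0.0285  0.0723] [ 0.486 -0.048  0.052] [ 0.553 -0.006  0.078]
wand 999 [ 0.5171 -0.0255  0.0695] [ 0.439 -0.07   0.055] [0.598 0.02  0.078]
dir [-0.94   0.341 -0.   ] ((0.5177714824676514, -0.024945206940174103), (0.05473032966256142, 0.1650780886411667), 70.21914672851562)
  return _methods._mean(a, axis=axis, dtype=dtype,
  ret = um.true_divide(
Traceback (most recent call last):
  File "m.py", line 31, in <module>
    st('violet',pick(F,W,(240,330,190,270),(123,80,40),(165,255,255)))
    ~~^^^^^^^^^^^^^^^^^^^^^^^^^^^^^^^^^^^^^^^^^^^^^^^^^^^^^^^^^^^^^^^^
  File "m.py", line 9, in st
    def st(n,p): print(n,len(p),np.median(p,0).round(4),p.min(0).round(3),p.max(0).round(3))
                                                        ~~~~~^^^
ValueError: zero-size array to reduction operation minimum which has no identity
```

```bash
sed -i 's/^def st(n,p): /def st(n,p):\n  if len(p): /' m.py
cat >> m.py <<'E'
# knob bar in panel frame (box yaw 3.7deg): ex = up-slope, ey = left
yaw=np.radians(3.7);n=np.array([-np.cos(yaw)*.5,-np.sin(yaw)*.5,.866]);ey=np.array([-np.sin(yaw),np.cos(yaw),0]);ex=np.cross(ey,n)
for W,b in((WT,(62,158,155,245)),(WS,(160,280,295,420))):
    a=reg(W,*b);a=a[~np.isnan(a[:,0])];h=(a-np.array([.568,.3075,.094]))@n
    t=a[(h>.04)&(h<.05)];q=np.stack([t@ex,t@ey],1).astype(np.float32)
    r=cv2.minAreaRect(q);print('bar',np.median(h[(h>.04)&(h<.05)]),r,'centre',(ex*r[0][0]+ey*r[0][1]+n*np.median(t@n)).round(4))
E
python3 m.py
```

```text
bench z [ 3.01754401e-01 -4.83523704e-01 -8.22984223e-05]
top panel 3278 [0.5679 0.308  0.0937] [-0.5029 -0.031   0.8638] yaw 3.5
((0.5665158629417419, 0.30662843585014343), (0.14621132612228394, 0.1501625031232834), 3.953146457672119)
knobtop 148 [0.546  0.3042 0.1308] [0.531 0.286 0.119] [0.562 0.324 0.143]
((0.546151876449585, 0.30530714988708496), (0.014953727833926678, 0.041202157735824585), 36.768341064453125)
skirt 223 [0.5629 0.3067 0.1054] [0.534 0.276 0.084] [0.59  0.337 0.116]
side panel 6031 [0.5688 0.3135 0.0945] [-0.5014 -0.0343  0.8646] yaw 3.9
((0.5678216218948364, 0.3072856068611145), (0.1467917412519455, 0.1506468951702118), 3.842163324356079)
knobtop 238 [0.5462 0.307  0.1309] [0.531 0.286 0.12 ] [0.562 0.324 0.139]
((0.5473341941833496, 0.30524665117263794), (0.014589504338800907, 0.04148826375603676), 36.48247146606445)
skirt 255 [0.5678 0.3166 0.1094] [0.538 0.293 0.088] [0.585 0.338 0.116]
top blue 302 [ 0.523  -0.0285  0.0723] [ 0.486 -0.048  0.052] [ 0.553 -0.006  0.078]
wand 999 [ 0.5171 -0.0255  0.0695] [ 0.439 -0.07   0.055] [0.598 0.02  0.078]
dir [-0.94 
[... 778 characters left out ...]
n [ 0.4489 -0.2609  0.0882] [ 0.842 -0.029  0.538]
side window 49 [ 0.4522 -0.267   0.0832] [ 0.443 -0.38   0.003] [ 0.466 -0.249  0.099]
foot 1017 [ 0.4657 -0.257   0.0182] [ 0.411 -0.406  0.01 ] [ 0.512 -0.216  0.026]
((0.4610234498977661, -0.3113231360912323), (0.18882763385772705, 0.1014457568526268), 89.43277740478516)
n [ 0.4512 -0.2648  0.0852] [ 0.852 -0.06   0.52 ]
bar 0.04294950642940895 ((0.553508460521698, 0.26854008436203003), (0.013798157684504986, 0.04348677769303322), 36.6935920715332) centre [0.5453 0.3044 0.1304]
bar 0.04304417361021038 ((0.5544877648353577, 0.26925939321517944), (0.014563694596290588, 0.042530693113803864), 35.843109130859375) centre [0.5461 0.3051 0.131 ]
```

```bash
sleep 8
```

```text
(no output)
```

View pics/knob.png

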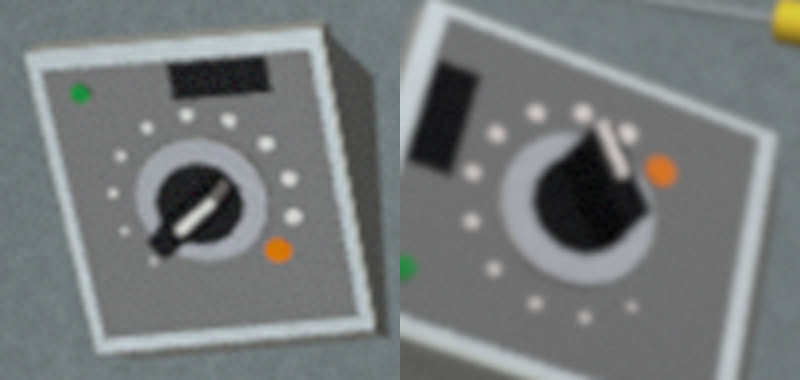

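```bash
cat > g.py <<'E'
from h import *
yaw=np.radians(3.7);n=np.array([-np.cos(yaw)*.5,-np.sin(yaw)*.5,.866]);ey=np.array([-np.sin(yaw),np.cos(yaw),0]);ex=np.cross(ey,n)
PC=np.array([.5674,.3061,.0930])
def knobR(a):
    a=np.radians(a);y=ex*np.cos(a)+ey*np.sin(a);z=-n;return np.stack([np.cross(y,z),y,z],1)
def rows(p,Rt,N,src=None):
    s=manip.state();q=s['tool_rot'];p0,R0=src or (s['tool_pos'],R.from_quat([q[1],q[2],q[3],q[0]]).as_matrix())
    w=R.from_matrix(R0.T@Rt).as_rotvec()/N;Rw=R.from_rotvec(w).as_matrix()
    d=np.linalg.solve(sum(np.linalg.matrix_power(Rw,k) for k in range(N)),R0.T@(np.array(p)-p0))
    print('N',N,'row',(d/.12).round(3),(w/.15).round(3),'mm',(d*1000).round(1));return (np.array(p),Rt)
def where(p=None,Rt=None):
    s=manip.state();q=s['tool_rot'];Rc=R.from_quat([q[1],q[2],q[3],q[0]]).as_matrix()
    print(s['time'],'pos',s['tool_pos'].round(4),'j',s['joint_pos'].round(2),'F',s['contact_force'].round(1),'M',s['ft_torque'].round(2),'w',round(s['gripper_width'],3),'g',s['grasp_force'])
    if p is not None: print('err mm tool',(Rc.T@(p-s['tool_pos'])*1000).round(1),'rot',R.from_matrix(Rc.T@Rt).as_rotvec().round(3))
    return s['tool_pos'],Rc
E
python3 - <<'E'
from g import *
K=knobR(36.3)
a=rows(PC+.13*n,K,10)
rows(PC+.02*n,K,5,a)
T=load('top');W=cloud(T)
for nm in('top','side'):
    F=load(nm);W=cloud(F);p=W.reshape(-1,3);p=p[~np.isnan(p[:,0])]
    p=p[(abs(p[:,1]+.261)<.04)&(abs(p[:,0]-.449)<.04)&(p[:,2]>.05)]
    best=None;rng=np.random.default_rng(1)
    for _ in range(800):
        q=p[rng.choice(len(p),3,False)];m=np.cross(q[1]-q[0],q[2]-q[0]);l=np.linalg.norm(m)
        if l<1e-6: continue
        m/=l;m*=np.sign(m[2])
        if m[0]<.6 or m[2]<.3: continue
        i=abs((p-q[0])@m)<.0015
        if best is None or i.sum()>best.sum():best=i
    q=p[best];c=q.mean(0);m=np.linalg.svd(q-c,full_matrices=False)[2][2];m*=np.sign(m[2])
    u=np.cross([0,0,1],m);u/=np.linalg.norm(u);v=np.cross(m,u)
    r=cv2.minEnclosingCircle(np.stack([(q-c)@u,(q-c)@v],1).astype(np.float32))
    print(nm,best.sum(),m.round(3),'c',(c+u*r[0][0]+v*r[0][1]).round(4),'rad',r[1])
E
```

```text
N 10 row [-0.296 -0.068  0.056] [-0.231 -0.267  0.296] mm [-35.6  -8.1   6.7]
N 5 row [0.    0.    0.183] [-0. -0.  0.] mm [ 0.  0. 22.]
top 190 [ 0.838 -0.024  0.546] c [ 0.4482 -0.2605  0.0877] rad 0.026970814913511276
side 90 [0.826 0.012 0.563] c [ 0.4486 -0.2583  0.0884] rad 0.0253545381128788
```

Emit:
move_arm(plan=[[[-0.296,-0.068,0.056,-0.231,-0.267,0.296,0],[-0.296,-0.068,0.056,-0.231,-0.267,0.296,0],[-0.296,-0.068,0.056,-0.231,-0.267,0.296,0],[-0.296,-0.068,0.056,-0.231,-0.267,0.296,0],[-0.296,-0.068,0.056,-0.231,-0.267,0.296,0],[-0.296,-0.068,0.056,-0.231,-0.267,0.296,0],[-0.296,-0.068,0.056,-0.231,-0.267,0.296,0],[-0.296,-0.068,0.056,-0.231,-0.267,0.296,0],[-0.296,-0.068,0.056,-0.231,-0.267,0.296,0],[-0.296,-0.068,0.056,-0.231,-0.267,0.296,0]]])

```text
time: 1.35
tool_pos: [0.5025, 0.3011, 0.2059]
tool_rot: [0.228, 0.409, 0.875, 0.125]
contact_force: [0.5, -0.9, -0.2]
gripper_width: 0.997
grasp_force: 0.0
```

Run:
```python
from g import *
K=knobR(36.3);where(PC+.13*n,K);rows(PC+.02*n,K,9)
```

```text
1.35 pos [0.5025 0.3011 0.2059] j [ 0.52 -0.3   2.04 -0.27  0.94 -0.07] F [ 0.5 -0.9 -0.2] M [ 0.03  0.2  -0.05] w 0.997 g 0.0
err mm tool [0.8 0.4 0.3] rot [ 0.002  0.001 -0.001]
N 9 row [0.001 0.    0.102] [ 0.002  0.    -0.001] mm [ 0.1  0.  12.3]
```

Emit:
move_arm(plan=[[[0.002,0,0.115,0,0,0,0],[0.002,0,0.115,0,0,0,0],[0.002,0,0.115,0,0,0,0],[0.002,0,0.115,0,0,0,0],[0,0,0.115,0,0,0,0],[0,0,0.115,0,0,0,0],[0,0,0.115,0,0,0,0],[0,0,0.115,0,0,0,0],[0,0,0,0,0,0,1],[0,0,0,0,0,0,1]]])

```text
time: 2.6
tool_pos: [0.5572, 0.3068, 0.111]
tool_rot: [0.227, 0.408, 0.875, 0.126]
contact_force: [0.5, 0.3, 0.2]
gripper_width: 0.603
grasp_force: 0.0
```

Emit:
move_arm(plan=[[[0,0,0,0,0,0,1],[0,0,0,0,0,0,1],[0,0,0,0,0,0,1],[0,0,0,0,0,0,1],[0,0,0,0,0,0,1],[0,0,0,0,0,0,1],[0,0,0,0,0,0,1],[0,0,0,0,0,0,1],[0,0,0,0,0,0,1],[0,0,0,0,0,0,1]]])

```text
time: 3.85
tool_pos: [0.5558, 0.3059, 0.1107]
tool_rot: [0.227, 0.408, 0.876, 0.124]
contact_force: [-8.5, -4.6, 6.2]
gripper_width: 0.155
grasp_force: 59.5
```

Run:
```python
from g import *
K=knobR(36.3);where(PC+.02*n,K)
```

```text
3.85 pos [0.5558 0.3059 0.1107] j [ 0.47 -0.06  2.01 -0.3   0.74 -0.05] F [-8.5 -4.6  6.2] M [-0.63  0.98 -0.33] w 0.155 g 59.53369617462158
err mm tool [-1.1  0.6  1.1] rot [-0.001 -0.     0.   ]
```

Emit:
move_arm(plan=[[[0,0,0,0,0,0.9,1],[0,0,0,0,0,0.9,1],[0,0,0,0,0,0.9,1],[0,0,0,0,0,0.9,1],[0,0,0,0,0,0.9,1],[0,0,0,0,0,0.9,1],[0,0,0,0,0,0.9,1],[0,0,0,0,0,0.9,1],[0,0,0,0,0,0.9,1],[0,0,0,0,0,0,1]]])

```text
time: 5.1
tool_pos: [0.5555, 0.3057, 0.1105]
tool_rot: [0.115, 0.835, 0.485, 0.231]
contact_force: [-10.3, -5.8, 7.2]
gripper_width: 0.146
grasp_force: 59.8
```

Run:
```python
from g import *
K=knobR(36.3-82);p,Rc=where(PC+.02*n,K);s=manip.state();print(Rc.T@s['contact_force'],Rc.T@s['ft_torque'])
```

```text
5.1 pos [0.5555 0.3057 0.1105] j [ 0.47 -0.06  2.01 -0.3   0.74  1.17] F [-10.3  -5.8   7.2] M [-0.74  1.05 -0.46] w 0.146 g 59.75136995315552
err mm tool [0.5 1.5 1.1] rot [-0.001  0.002  0.215]
[ -7.39097153  -1.90146704 -11.57348507] [ 0.47130457 -1.28466166  0.06194339]
```

Emit:
move_arm(plan=[[[0,0,0,0,0,0.35,1],[0,0,0,0,0,0.35,1],[0,0,0,0,0,0.35,1],[0,0,0,0,0,0.35,1],[0,0,0,0,0,0.35,1],[0,0,0,0,0,0.2,1],[0,0,0,0,0,0,1],[0,0,0,0,0,0,1],[0,0,0,0,0,0,1],[0,0,0,0,0,0,1]]])

```text
time: 6.35
tool_pos: [0.5554, 0.3057, 0.1105]
tool_rot: [0.083, 0.895, 0.363, 0.245]
contact_force: [-12.0, -4.5, 8.4]
gripper_width: 0.145
grasp_force: 85.6
```

Run:
```python
from g import *
K=knobR(36.3-82);p,Rc=where(PC+.02*n,K);s=manip.state();print(Rc.T@s['contact_force'],Rc.T@s['ft_torque'])
```

```text
6.35 pos [0.5554 0.3057 0.1105] j [ 0.48 -0.06  2.01 -0.3   0.74  1.45] F [-12.   -4.5   8.4] M [-1.69  1.18  1.6 ] w 0.145 g 85.56158261373639
err mm tool [0.9 1.4 1.2] rot [ 0.001  0.003 -0.066]
[ -7.327551    -1.28384032 -13.34665734] [ 0.38419637 -1.36090735 -2.19350153]
```

Emit:
move_arm(plan=[[[0,0,0,0,0,-0.2,1],[0,0,0,0,0,0,0],[0,0,0,0,0,0,0],[0,0,0,0,0,0,0],[0,0,0,0,0,0,0],[0,0,0,0,0,0,0],[0,0,0,0,0,0,0],[0,0,-0.1,0,0,0,0],[0,0,-0.2,0,0,0,0],[0,0,-0.3,0,0,0,0]]])

```text
time: 7.6
tool_pos: [0.52, 0.3039, 0.1732]
tool_rot: [0.084, 0.891, 0.372, 0.245]
contact_force: [0.4, 0.2, -0.7]
gripper_width: 1.001
grasp_force: 0.0
```

Emit:
move_arm(plan=[[[0,0,-0.3,0,0,0,0],[0,0,-0.3,0,0,0,0],[-0.3,-0.2,-0.2,0,0,0,0],[-0.3,-0.2,0,0,0,0,0],[-0.3,-0.2,0,0,0,0,0],[0,0,0,0,0,0,0],[0,0,0,0,0,0,0],[0,0,0,0,0,0,0],[0,0,0,0,0,0,0],[0,0,0,0,0,0,0]]])

```text
time: 8.85
tool_pos: [0.3636, 0.276, 0.192]
tool_rot: [0.084, 0.891, 0.372, 0.246]
contact_force: [-1.2, -0.7, 0.3]
gripper_width: 1.0
grasp_force: 0.0
```

Run:
```python
from g import *
where();F=grab('top');S=grab('side');W=cloud(F)
for W,b in((cloud(F),(62,158,155,245)),(cloud(S),(160,280,295,420))):
    a=W[b[2]:b[3],b[0]:b[1]].reshape(-1,3);a=a[~np.isnan(a[:,0])];h=(a-PC)@n
    t=a[(h>.04)&(h<.05)&(np.linalg.norm(a-PC,axis=1)<.06)]
    if len(t)<20: print('few');continue
    q=np.stack([t@ex,t@ey],1).astype(np.float32);print(cv2.minAreaRect(q),len(t))
a=cv2.resize(F['pixels'][155:250,60:160],None,fx=4,fy=4,interpolation=cv2.INTER_CUBIC)
b=cv2.resize(S['pixels'][295:395,180:280],None,fx=4,fy=3.8,interpolation=cv2.INTER_CUBIC)
cv2.imwrite('pics/knob2.png',np.hstack([a,b]))
```

```text
8.85 pos [0.3636 0.276  0.192 ] j [ 0.66 -0.66  2.3  -0.32  1.07  1.53] F [-1.2 -0.7  0.3] M [-0.02  0.23  0.01] w 1.0 g 0.0
((0.5523393750190735, 0.26884233951568604), (0.04184682294726372, 0.014296939596533775), 44.058006286621094) 139
((0.5534484386444092, 0.26917120814323425), (0.0424441434442997, 0.014335693791508675), 44.57551193237305) 208
```

View pics/knob2.png

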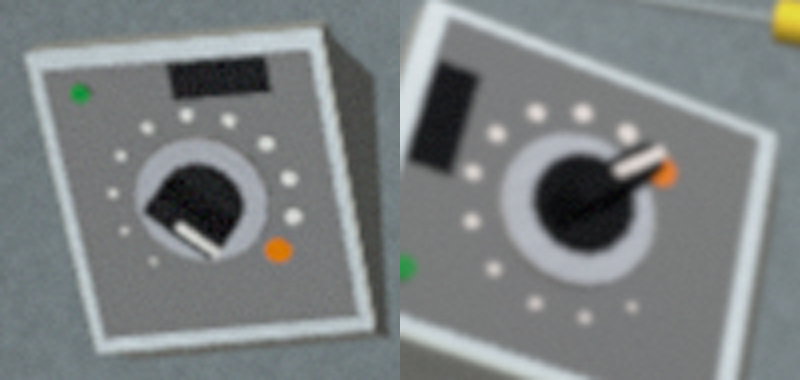

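The pointer now lines up with the orange dot, with the bar at about 135° in the panel, so the knob is at the stop. Next is the wand.

```bash
cat >> g.py <<'E'
def wand(F,W,zmin=.0675):
    a=W.reshape(-1,3);a=a[~np.isnan(a[:,0])]
    a=a[(a[:,2]>zmin)&(a[:,2]<.08)&(abs(a[:,0]-.52)<.11)&(abs(a[:,1]+.025)<.07)]
    r=cv2.minAreaRect(a[:,:2].astype(np.float32));print('wand',r,a[:,2].max().round(4))
    m=cv2.inRange(cv2.cvtColor(F['pixels'],cv2.COLOR_BGR2HSV),np.array((100,150,60)),np.array((122,255,255)))>0
    b=W[m];b=b[(b[:,2]>.069)&(b[:,2]<.08)&(abs(b[:,0]-.52)<.06)&(abs(b[:,1]+.025)<.05)]
    print('blue',cv2.minAreaRect(b[:,:2].astype(np.float32)),len(b),np.median(b[:,2]).round(4))
WM=np.array([.5195,-.025,.060])
def wandR(deg,el=0):
    # tool frame when wand x has yaw deg, pitched nose down el; tool y at yaw deg+90 (left of wand x)
    a=np.radians(deg);e=np.radians(el)
    x=np.array([np.cos(a)*np.cos(e),np.sin(a)*np.cos(e),-np.sin(e)]);y=np.array([-np.sin(a),np.cos(a),0])
    z=-np.cross(x,y);return np.stack([np.cross(y,z),y,z],1)
E
python3 - <<'E'
from g import *
for nm in('top','side'): F=load(nm);wand(F,cloud(F))
K=wandR(160.1);print(K.round(2))
a=rows(WM+[0,0,.10],K,10)
rows(WM+[0,0,-.018],K,5,a)
E
```

```text
wand ((0.5181225538253784, -0.02576427161693573), (0.043854206800460815, 0.1639731526374817), 70.82640075683594) 0.0779
blue ((0.5196356773376465, -0.027187423780560493), (0.02274230681359768, 0.06619105488061905), 70.07744598388672) 282 0.0725
wand ((0.5187177658081055, -0.024790413677692413), (0.045633912086486816, 0.16461312770843506), 69.44258880615234) 0.0778
blue ((0.5223211646080017, -0.025023430585861206), (0.026855187490582466, 0.06404401361942291), 71.93224334716797) 230 0.0731
[[ 0.94 -0.34 -0.  ]
 [-0.34 -0.94 -0.  ]
 [ 0.    0.   -1.  ]]
N 10 row [0.048 0.286 0.085] [ 0.057 -0.365  0.741] mm [ 5.8 34.3 10.2]
N 5 row [0.    0.    0.197] [0. 0. 0.] mm [ 0.   0.  23.6]
```

```bash
cat >> g.py <<'E'
def straight(p,Rt,N):
    # straight TCP line with slerp; prints per-row numbers
    p0,R0=where();w=R.from_matrix(R0.T@Rt).as_rotvec()/N
    for k in range(N):
        Rk=R0@R.from_rotvec(w*k).as_matrix();print(list((Rk.T@(np.array(p)-p0)/N/.12).round(3))+list((w/.15).round(3)))
E
python3 - <<'E'
from g import *
straight(WM+[0,0,.10],wandR(160.1),10)
E
```

```text
8.95 pos [0.3634 0.276  0.1917] j [ 0.66 -0.66  2.31 -0.32  1.07  1.53] F [0.2 0.4 0.7] M [-0.    0.23  0.03] w 1.004 g 0.0
[np.float64(-0.108), np.float64(0.25), np.float64(0.079), np.float64(0.057), np.float64(-0.365), np.float64(0.741)]
[np.float64(-0.075), np.float64(0.261), np.float64(0.082), np.float64(0.057), np.float64(-0.365), np.float64(0.741)]
[np.float64(-0.041), np.float64(0.268), np.float64(0.083), np.float64(0.057), np.float64(-0.365), np.float64(0.741)]
[np.float64(-0.007), np.float64(0.271), np.float64(0.082), np.float64(0.057), np.float64(-0.365), np.float64(0.741)]
[np.float64(0.028), np.float64(0.271), np.float64(0.079), np.float64(0.057), np.float64(-0.365), np.float64(0.741)]
[np.float64(0.062), np.float64(0.267), np.float64(0.075), np.float64(0.057), np.float64(-0.365), np.float64(0.741)]
[np.float64(0.095), np.float64(0.259), np.float64(0.068), np.float64(0.057), np.float64(-0.365), np.float64(0.741)]
[np.float64(0.127), np.float64(0.247), np.float64(0.06), np.float64(0.057), np.float64(-0.365), np.float64(0.741)]
[np.float64(0.156), np.float64(0.232), np.float64(0.05), np.float64(0.057), np.float64(-0.365), np.float64(0.741)]
[np.float64(0.183), np.float64(0.213), np.float64(0.039), np.float64(0.057), np.float64(-0.365), np.float64(0.741)]
```

Emit:
move_arm(plan=[[[-0.108,0.25,0.079,0.057,-0.365,0.741,0],[-0.075,0.261,0.082,0.057,-0.365,0.741,0],[-0.041,0.268,0.083,0.057,-0.365,0.741,0],[-0.007,0.271,0.082,0.057,-0.365,0.741,0],[0.028,0.271,0.079,0.057,-0.365,0.741,0],[0.062,0.267,0.075,0.057,-0.365,0.741,0],[0.095,0.259,0.068,0.057,-0.365,0.741,0],[0.127,0.247,0.06,0.057,-0.365,0.741,0],[0.156,0.232,0.05,0.057,-0.365,0.741,0],[0.183,0.213,0.039,0.057,-0.365,0.741,0]]])

```text
time: 10.2
tool_pos: [0.5201, -0.0261, 0.16]
tool_rot: [-0.001, 0.985, -0.175, -0.001]
contact_force: [0.2, 0.1, 0.5]
gripper_width: 0.995
grasp_force: 0.0
```

Run:
```python
from g import *
K=wandR(160.1);where(WM+[0,0,.10],K);rows(WM+[0,0,-.018],K,9)
```

```text
10.2 pos [ 0.5201 -0.0261  0.16  ] j [-0.19 -0.14  1.92  0.    1.36  1.73] F [0.2 0.1 0.5] M [-0.01 -0.01  0.01] w 0.995 g 0.0
err mm tool [-0.9 -0.9 -0. ] rot [-0.001  0.002 -0.004]
N 9 row [-0.001 -0.001  0.109] [-0.001  0.001 -0.003] mm [-0.1 -0.1 13.1]
```

Emit:
move_arm(plan=[[[-0.004,-0.004,0.109,0,0,-0.01,0],[-0.004,-0.004,0.109,0,0,-0.01,0],[0,0,0.109,0,0,0,0],[0,0,0.109,0,0,0,0],[0,0,0.109,0,0,0,0],[0,0,0.109,0,0,0,0],[0,0,0.109,0,0,0,0],[0,0,0.109,0,0,0,0],[0,0,0.109,0,0,0,0],[0,0,0,0,0,0,0]]])

```text
time: 11.45
tool_pos: [0.5177, -0.0235, 0.0407]
tool_rot: [-0.0, 0.985, -0.171, -0.002]
contact_force: [0.6, -0.3, 0.4]
gripper_width: 1.003
grasp_force: 0.0
```

Emit:
move_arm(plan=[[[0,0,0,0,0,0,1],[0,0,0,0,0,0,1],[0,0,0,0,0,0,1],[0,0,0,0,0,0,1],[0,0,0,0,0,0,1],[0,0,0,0,0,0,1],[0,0,0,0,0,0,1],[0,0,0,0,0,0,1],[0,0,0,0,0,0,1],[0,0,0,0,0,0,1]]])

```text
time: 12.7
tool_pos: [0.5186, -0.0257, 0.0433]
tool_rot: [0.002, 0.985, -0.171, -0.0]
contact_force: [-4.7, -7.5, 4.0]
gripper_width: 0.294
grasp_force: 60.6
```

Run:
```python
from g import *
K=wandR(160.1);where(WM+[0,0,-.018],K)
```

```text
12.7 pos [ 0.5186 -0.0257  0.0433] j [-0.19 -0.    2.   -0.    1.14  1.73] F [-4.7 -7.5  4. ] M [-1.16  0.67 -0.04] w 0.294 g 60.62688946723938
err mm tool [ 0.6 -1.   1.3] rot [ 0.004 -0.     0.004]
```

Emit:
move_arm(plan=[[[0,0,-0.03,0,0,0,1],[0,0,-0.06,0,0,0,1],[0,0,-0.12,0,0,0,1],[0,0,-0.16,0,0,0,1],[0,0,-0.2,0,0,0,1],[0,0,-0.2,0,0,0,1],[0,0,-0.2,0,0,0,1],[0,0,-0.2,0,0,0,1],[0,0,-0.1,0,0,0,1],[0,0,0,0,0,0,1]]])

```text
time: 13.95
tool_pos: [0.5195, -0.0238, 0.1964]
tool_rot: [-0.0, 0.985, -0.171, 0.001]
contact_force: [-0.6, 0.2, -1.9]
gripper_width: 0.294
grasp_force: 59.8
```

Run:
```python
from g import *
p,Rc=where(WM+[0,0,.135],wandR(160.1))
print('tool x yaw',np.degrees(np.arctan2(-Rc[1,0],-Rc[0,0])))
for nm in('top','side'): 
    F=grab(nm,'pics/%s_lift.png'%nm);W=cloud(F)
    for lo,hi,c in(((100,150,60),(122,255,255),'blue'),):
        m=cv2.inRange(cv2.cvtColor(F['pixels'],cv2.COLOR_BGR2HSV),np.array(lo),np.array(hi))>0
        b=W[m];b=b[np.linalg.norm(b-p,axis=1)<.08]
        q=(b-p)@Rc;print(nm,c,len(q),q.min(0).round(4),q.max(0).round(4))
    a=W.reshape(-1,3);a=a[~np.isnan(a[:,0])];q=(a-p)@Rc   # tool coords
    q=q[(abs(q[:,0])<.1)&(abs(q[:,1])<.015)&(abs(q[:,2]+.018)<.016)]
    for s,l in((1,'tail'),(-1,'nose')):
        e=q[(q[:,0]*s>.04)];print(l,len(e),e.min(0).round(4),e.max(0).round(4),'ymid by x',[ (round(x,3),((e[abs(e[:,0]-x)<.008][:,1].min()+e[abs(e[:,0]-x)<.008][:,1].max())/2).round(4) if (abs(e[:,0]-x)<.008).sum()>3 else None, e[abs(e[:,0]-x)<.008][:,2].min().round(4) if (abs(e[:,0]-x)<.008).sum()>3 else None) for x in (s*.05,s*.065,s*.08)])
```

```text
13.95 pos [ 0.5195 -0.0238  0.1964] j [-0.19 -0.18  1.89  0.    1.43  1.73] F [-0.6  0.2 -1.9] M [-0.02 -0.03  0.03] w 0.294 g 59.779261350631714
err mm tool [0.4 1.1 1.4] rot [-0.001 -0.003  0.003]
tool x yaw 160.28816787428758
top blue 39 [-0.0321 -0.0101 -0.0318] [-0.0251  0.0126 -0.0146]Traceback (most recent call last):
  File "<stdin>", line 13, in <module>
    return umr_minimum(a, axis, None, out, keepdims, initial, where)
ValueError: zero-size array to reduction operation minimum which has no identity
```

```bash
cat >> g.py <<'E'
def held(F,p,Rc,nm):
    W=cloud(F);a=W.reshape(-1,3);c=F['pixels'].reshape(-1,3);ok=~np.isnan(a[:,0]);a=a[ok];c=c[ok];q=(a-p)@Rc
    k=(abs(q[:,0])<.1)&(abs(q[:,1])<.016)&(abs(q[:,2]+.018)<.018);q=q[k];hs=cv2.cvtColor(c[k][None],cv2.COLOR_BGR2HSV)[0]
    b=q[(hs[:,0]>100)&(hs[:,0]<122)&(hs[:,1]>150)]
    if len(b): print(nm,'blue',len(b),b.min(0).round(4),b.max(0).round(4))
    for x in np.arange(-.095,.096,.01):
        e=q[abs(q[:,0]-x)<.005]
        if len(e)>3: print('%.3f n%d y %.4f %.4f ztop %.4f'%(x,len(e),e[:,1].min(),e[:,1].max(),np.percentile(e[:,2],5)))
    print('xrange',q[:,0].min().round(4),q[:,0].max().round(4))
E
python3 - <<'E'
from g import *
p,Rc=where()
for nm in('top','side'): held(grab(nm,'pics/%s_lift.png'%nm),p,Rc,nm)
E
```

```text
14.0 pos [ 0.5188 -0.0237  0.1949] j [-0.19 -0.18  1.89  0.    1.42  1.73] F [ 0.8 -0.4 -2.2] M [-0.01 -0.05  0.04] w 0.297 g 59.765803813934326
top blue 40 [-0.0319 -0.0096 -0.0314] [-0.0245  0.0126 -0.0207]
-0.085 n17 y -0.0074 0.0065 ztop -0.0253
-0.075 n53 y -0.0094 0.0088 ztop -0.0271
-0.065 n67 y -0.0110 0.0104 ztop -0.0288
-0.055 n65 y -0.0112 0.0104 ztop -0.0301
-0.045 n67 y -0.0113 0.0104 ztop -0.0279
-0.035 n69 y -0.0113 0.0109 ztop -0.0296
-0.025 n28 y -0.0119 0.0126 ztop -0.0311
xrange -0.0833 -0.0245
side blue 164 [-0.0305 -0.0151 -0.0341] [ 0.0323  0.0151 -0.0089]
-0.085 n22 y -0.0099 0.0043 ztop -0.0244
-0.075 n58 y -0.0103 0.0057 ztop -0.0259
-0.065 n61 y -0.0128 0.0060 ztop -0.0291
-0.055 n60 y -0.0136 0.0045 ztop -0.0287
-0.045 n60 y -0.0133 0.0075 ztop -0.0272
-0.035 n76 y -0.0142 0.0075 ztop -0.0290
-0.025 n94 y -0.0149 0.0119 ztop -0.0310
-0.015 n95 y -0.0158 0.0149 ztop -0.0313
-0.005 n38 y -0.0100 0.0151 ztop -0.0352
0.005 n6 y 0.0113 0.0148 ztop -0.0342
0.015 n14 y -0.0145 0.0105 ztop -0.0306
0.025 n23 y -0.0144 0.0107 ztop -0.0173
0.035 n18 y -0.0140 -0.0095 ztop -0.0195
0.045 n28 y -0.0114 -0.0040 ztop -0.0247
0.055 n45 y -0.0115 0.0031 ztop -0.0277
0.065 n53 y -0.0124 0.0041 ztop -0.0277
0.075 n54 y -0.0123 0.0064 ztop -0.0280
0.085 n8 y -0.0107 0.0024 ztop -0.0274
xrange -0.0834 0.0814
```

View pics/side_lift.png

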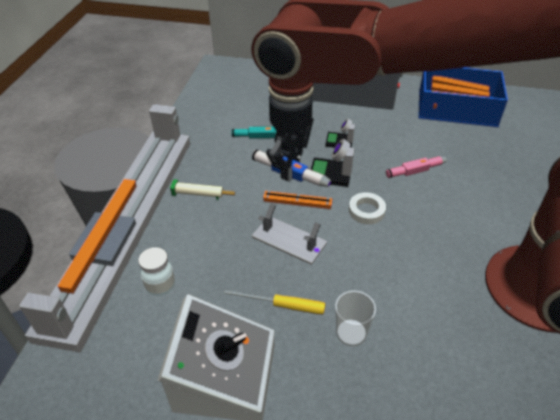

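The picture shows the wand held level in the fingers above the empty rest at (290,235), with its nose at (325,180) toward the robot side. The measured mid offset in the tool frame is about (0, 0, -18 mm).

```bash
cat >> g.py <<'E'
WC=np.array([.4485,-.2600,.0875]);nw=R.from_euler('z',-1,degrees=True).apply([np.cos(np.radians(32)),0,np.sin(np.radians(32))])
MO=np.array([-.0005,0,-.0178]); KM=wandR(179,32)
def meter(dist): return WC+(dist+.085)*nw-KM@MO
E
python3 - <<'E'
from g import *
print(KM.round(2),nw,meter(.04))
straight(meter(.12),KM,10)
rows(meter(.04),KM,8,(meter(.12),KM))
E
```

```text
[[ 0.85 -0.02  0.53]
 [-0.01 -1.   -0.01]
 [ 0.53  0.   -0.85]] [ 0.84791893 -0.01480048  0.52991926] [ 0.56434495 -0.26202208  0.13890961]
14.1 pos [ 0.5181 -0.0235  0.1935] j [-0.19 -0.18  1.9   0.    1.42  1.73] F [-0.6 -0.3 -2.2] M [-0.04 -0.    0.02] w 0.294 g 59.74048554897308
[np.float64(0.157), np.float64(0.156), np.float64(0.01), np.float64(0.061), np.float64(0.371), np.float64(-0.212)]
[np.float64(0.151), np.float64(0.161), np.float64(0.017), np.float64(0.061), np.float64(0.371), np.float64(-0.212)]
[np.float64(0.145), np.float64(0.166), np.float64(0.024), np.float64(0.061), np.float64(0.371), np.float64(-0.212)]
[np.float64(0.138), np.float64(0.171), np.float64(0.03), np.float64(0.061), np.float64(0.371), np.float64(-0.212)]
[np.float64(0.131), np.float64(0.175), np.float64(0.036), np.float64(0.061), np.float64(0.371), np.float64(-0.212)]
[np.float64(0.123), np.float64(0.18), np.float64(0.041), np.float64(0.061), np.float64(0.371), np.float64(-0.212)]
[np.float64(0.115), np.float64(0.184), np.float64(0.046), np.float64(0.061), np.float64(0.371), np.float64(-0.212)]
[np.float64(0.106), np.float64(0.188), np.float64(0.051), np.float64(0.061), np.float64(0.371), np.float64(-0.212)]
[np.float64(0.097), np.float64(0.191), np.float64(0.055), np.float64(0.061), np.float64(0.371), np.float64(-0.212)]
[np.float64(0.088), np.float64(0.195), np.float64(0.058), np.float64(0.061), np.float64(0.371), np.float64(-0.212)]
N 8 row [-0.083 -0.     0.   ] [0. 0. 0.] mm [-10.  -0.   0.]
```

Emit:
move_arm(plan=[[[0.157,0.156,0.01,0.061,0.371,-0.212,1],[0.151,0.161,0.017,0.061,0.371,-0.212,1],[0.145,0.166,0.024,0.061,0.371,-0.212,1],[0.138,0.171,0.03,0.061,0.371,-0.212,1],[0.131,0.175,0.036,0.061,0.371,-0.212,1],[0.123,0.18,0.041,0.061,0.371,-0.212,1],[0.115,0.184,0.046,0.061,0.371,-0.212,1],[0.106,0.188,0.051,0.061,0.371,-0.212,1],[0.097,0.191,0.055,0.061,0.371,-0.212,1],[0.088,0.195,0.058,0.061,0.371,-0.212,1]]])

```text
time: 15.35
tool_pos: [0.6325, -0.2638, 0.1807]
tool_rot: [0.002, 0.961, -0.008, 0.276]
contact_force: [-0.2, -0.6, -1.9]
gripper_width: 0.294
grasp_force: 59.7
```

Run:
```python
from g import *
where(meter(.12),KM);rows(meter(.04),KM,8)
```

```text
15.35 pos [ 0.6325 -0.2638  0.1807] j [-0.63 -0.05  1.87  0.41  0.89  0.77] F [-0.2 -0.6 -1.9] M [-0.02  0.43  0.03] w 0.294 g 59.74668860435486
err mm tool [ 0.  -0.6 -0.6] rot [-0.002 -0.002  0.   ]
N 8 row [-0.083 -0.001 -0.001] [-0.001 -0.001  0.   ] mm [-10.   -0.1  -0.1]
```

Close in at 6 mm per row, stopping with about 60 mm left to the window, then check.

Emit:
move_arm(plan=[[[-0.05,-0.001,-0.001,0,0,0,1],[-0.05,-0.001,-0.001,0,0,0,1],[-0.05,-0.001,-0.001,0,0,0,1],[-0.05,-0.001,-0.001,0,0,0,1],[-0.05,0,0,0,0,0,1],[-0.05,0,0,0,0,0,1],[-0.05,0,0,0,0,0,1],[-0.05,0,0,0,0,0,1],[-0.05,0,0,0,0,0,1],[-0.05,0,0,0,0,0,1]]])

```text
time: 16.6
tool_pos: [0.5817, -0.2622, 0.1511]
tool_rot: [0.002, 0.961, -0.008, 0.277]
contact_force: [0.5, -0.2, -2.0]
gripper_width: 0.293
grasp_force: 59.7
```

Run:
```python
from g import *
p,Rc=where(meter(.06),KM);rows(meter(.04),KM,4)
F=grab('top','pics/topm.png');S=grab('side')
for f,nm in((F,'top'),(S,'side')): held(f,p,Rc,nm)
a=cv2.resize(F['pixels'][180:290,340:450],None,fx=3.6,fy=3.6);b=cv2.resize(S['pixels'][110:220,260:370],None,fx=3.6,fy=3.6)
cv2.imwrite('pics/meter.png',np.hstack([a,b]))
```

```text
16.6 pos [ 0.5817 -0.2622  0.1511] j [-0.69 -0.13  2.    0.45  0.86  0.67] F [ 0.5 -0.2 -2. ] M [0.03 0.45 0.02] w 0.293 g 59.700965881347656
err mm tool [-1.2  0.1  1.1] rot [-0.    -0.003 -0.   ]
N 4 row [-0.044  0.     0.002] [-0.    -0.005 -0.   ] mm [-5.3  0.   0.3]
top blue 255 [-0.0075 -0.0141 -0.0354] [ 0.0368  0.0126 -0.0149]
-0.085 n6 y -0.0056 0.0013 ztop -0.0245
-0.075 n19 y -0.0092 -0.0010 ztop -0.0264
-0.065 n14 y -0.0121 -0.0068 ztop -0.0257
-0.055 n5 y -0.0123 -0.0105 ztop -0.0215
-0.005 n19 y 0.0025 0.0127 ztop -0.0343
0.005 n57 y -0.0147 0.0123 ztop -0.0333
0.015 n88 y -0.0159 0.0157 ztop -0.0328
0.025 n73 y -0.0138 0.0115 ztop -0.0316
0.035 n82 y -0.0136 0.0104 ztop -0.0312
0.045 n56 y -0.0112 0.0091 ztop -0.0279
0.055 n56 y -0.0112 0.0073 ztop -0.0281
0.065 n57 y -0.0115 0.0088 ztop -0.0282
0.075 n56 y -0.0116 0.0085 ztop -0.0291
0.085 n39 y -0.0108 0.0087 ztop -0.0283
xrange -0.083 0.0833
side blue 181 [-0.0275 -0.0159 -0.0317] [ 0.0365  0.0105 -0.009 ]
-0.085 n8 y -0.0066 0.0039 ztop -0.0227
-0.075 n28 y -0.0119 0.0038 ztop -0.0259
-0.065 n37 y -0.0134 0.0046 ztop -0.0283
-0.055 n41 y -0.0159 0.0038 ztop -0.0284
-0.045 n42 y -0.0155 0.0031 ztop -0.0280
-0.035 n40 y -0.0136 0.0093 ztop -0.0286
-0.025 n50 y -0.0159 0.0075 ztop -0.0305
-0.015 n23 y -0.0159 -0.0086 ztop -0.0247
0.005 n8 y -0.0157 0.0132 ztop -0.0315
0.015 n63 y -0.0155 0.0152 ztop -0.0314
0.025 n62 y -0.0159 0.0114 ztop -0.0305
0.035 n57 y -0.0157 0.0113 ztop -0.0303
0.045 n41 y -0.0128 0.0068 ztop -0.0280
0.055 n44 y -0.0137 0.0062 ztop -0.0280
0.065 n43 y -0.0131 0.0053 ztop -0.0282
0.075 n45 y -0.0137 0.0075 ztop -0.0287
0.085 n17 y -0.0128 0.0075 ztop -0.0277
xrange -0.0821 0.0829
```

View pics/meter.png

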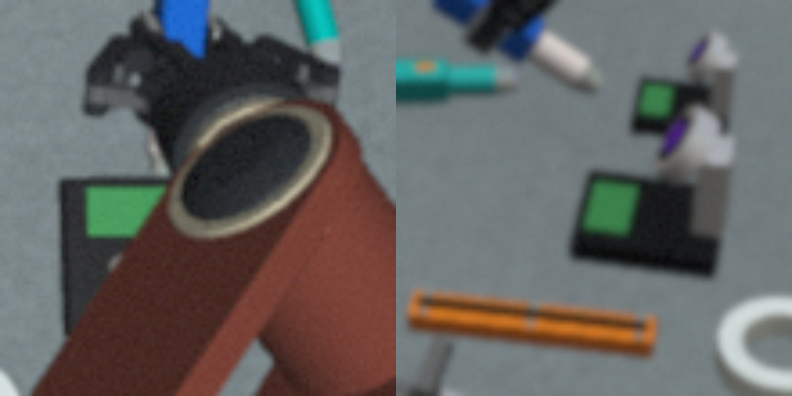

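The side crop shows the nose at (600,85) on a line toward the large meter's violet window at (675,140). The wand has not slipped. I'll close the last 21 mm and hold.

Emit:
move_arm(plan=[[[-0.044,0,0.002,0,-0.005,0,1],[-0.044,0,0.002,0,-0.005,0,1],[-0.044,0,0.002,0,-0.005,0,1],[-0.04,0,0.002,0,-0.005,0,1],[0,0,0,0,0,0,1],[0,0,0,0,0,0,1],[0,0,0,0,0,0,1],[0,0,0,0,0,0,1],[0,0,0,0,0,0,1],[0,0,0,0,0,0,1]]])

```text
time: 17.95
tool_pos: [0.5651, -0.2619, 0.1395]
tool_rot: [0.002, 0.961, -0.008, 0.276]
contact_force: [-0.3, 0.6, -0.9]
gripper_width: 0.29
grasp_force: 59.7
```

Run:
```python
from g import *
p,Rc=where(meter(.04),KM)
nose=p+Rc@(MO+[-.085,0,0]);print('window rel nose (x fwd,y,z)',((WC-nose)@Rc).round(4))
```

```text
17.95 pos [ 0.5651 -0.2619  0.1395] j [-0.71 -0.15  2.04  0.46  0.86  0.64] F [-0.3  0.6 -0.9] M [-0.01  0.47  0.01] w 0.29 g 59.70797896385193
err mm tool [-1.   0.2  0.1] rot [-0.  0. -0.]
window rel nose (x fwd,y,z) [-0.041   0.0002  0.0001]
```

Emit:
move_arm(plan=[[[0,0,0,0,0,0,1],[0,0,0,0,0,0,1],[0,0,0,0,0,0,1],[0,0,0,0,0,0,1],[0,0,0,0,0,0,1],[0,0,0,0,0,0,1],[0,0,0,0,0,0,1],[0,0,0,0,0,0,1],[0,0,0,0,0,0,1],[0,0,0,0,0,0,1]]])

```text
time: 19.2
tool_pos: [0.565, -0.2619, 0.1395]
tool_rot: [0.002, 0.961, -0.008, 0.276]
contact_force: [0.5, -0.3, -1.8]
gripper_width: 0.292
grasp_force: 59.7
```

Emit:
move_arm(plan=[[[0,0,0,0,0,0,1],[0,0,0,0,0,0,1],[0,0,0,0,0,0,1],[0,0,0,0,0,0,1],[0,0,0,0,0,0,1],[0,0,0,0,0,0,1],[0,0,0,0,0,0,1],[0,0,0,0,0,0,1],[0,0,0,0,0,0,1],[0,0,0,0,0,0,1]]])

```text
time: 20.45
tool_pos: [0.5651, -0.2619, 0.1395]
tool_rot: [0.002, 0.961, -0.008, 0.276]
contact_force: [0.1, 0.5, -1.4]
gripper_width: 0.294
grasp_force: 59.7
```

Run:
```python
from g import *
p,Rc=where(meter(.04),KM)
nose=p+Rc@(MO+[-.085,0,0]);print('window rel nose (x fwd,y,z)',((WC-nose)@Rc).round(4))
S=grab('side');held(S,p,Rc,'side')
W=cloud(S);m=cv2.inRange(cv2.cvtColor(S['pixels'],cv2.COLOR_BGR2HSV),np.array((123,60,30)),np.array((165,255,255)))>0
b=W[m];b=b[np.linalg.norm(b-WC,axis=1)<.03];print('window in nose frame',((b-nose)@Rc).mean(0).round(4),len(b))
rows(meter(.12),KM,10)
```

```text
20.45 pos [ 0.5651 -0.2619  0.1395] j [-0.71 -0.15  2.04  0.46  0.86  0.64] F [ 0.1  0.5 -1.4] M [-0.01  0.4  -0.02] w 0.294 g 59.708009362220764
err mm tool [-0.9  0.1  0.1] rot [-0.  0. -0.]
window rel nose (x fwd,y,z) [-0.0409  0.0001  0.0001]
side blue 174 [-0.0267 -0.0159 -0.0329] [ 0.0374  0.0108 -0.0086]
-0.075 n30 y -0.0106 0.0039 ztop -0.0255
-0.065 n35 y -0.0142 0.0005 ztop -0.0293
-0.055 n46 y -0.0148 0.0069 ztop -0.0294
-0.045 n38 y -0.0115 0.0057 ztop -0.0281
-0.035 n40 y -0.0127 0.0065 ztop -0.0293
-0.025 n50 y -0.0153 0.0105 ztop -0.0306
-0.015 n25 y -0.0156 -0.0096 ztop -0.0263
0.005 n7 y -0.0159 0.0143 ztop -0.0342
0.015 n62 y -0.0160 0.0153 ztop -0.0321
0.025 n63 y -0.0151 0.0136 ztop -0.0316
0.035 n60 y -0.0159 0.0106 ztop -0.0307
0.045 n45 y -0.0131 0.0032 ztop -0.0292
0.055 n41 y -0.0126 0.0060 ztop -0.0289
0.065 n43 y -0.0139 0.0067 ztop -0.0277
0.075 n44 y -0.0132 0.0073 ztop -0.0285
0.085 n22 y -0.0105 0.0083 ztop -0.0282
xrange -0.081 0.0836
window in nose frame [-0.0396  0.0041  0.0028] 38
N 10 row [0.066 0.    0.   ] [-0.  0. -0.] mm [7.9 0.  0. ]
```

Emit:
move_arm(plan=[[[0.03,0,0,0,0,0,1],[0.06,0,0,0,0,0,1],[0.08,0,0,0,0,0,1],[0.08,0,0,0,0,0,1],[0.08,0,0,0,0,0,1],[0.08,0,0,0,0,0,1],[0.08,0,0,0,0,0,1],[0.08,0,0,0,0,0,1],[0.06,0,0,0,0,0,1],[0.03,0,0,0,0,0,1]]])

```text
time: 21.75
tool_pos: [0.6327, -0.2631, 0.1818]
tool_rot: [0.002, 0.961, -0.008, 0.276]
contact_force: [-0.1, 0.6, -2.2]
gripper_width: 0.295
grasp_force: 59.7
```

Run:
```python
from g import *
straight([.5188,-.0255,.150],wandR(160.2),10)
```

```text
21.75 pos [ 0.6327 -0.2631  0.1818] j [-0.63 -0.05  1.87  0.4   0.89  0.77] F [-0.1  0.6 -2.2] M [0.   0.39 0.03] w 0.295 g 59.70771789550781
[np.float64(-0.097), np.float64(-0.196), np.float64(-0.03), np.float64(-0.061), np.float64(-0.369), np.float64(0.213)]
[np.float64(-0.105), np.float64(-0.193), np.float64(-0.026), np.float64(-0.061), np.float64(-0.369), np.float64(0.213)]
[np.float64(-0.113), np.float64(-0.189), np.float64(-0.022), np.float64(-0.061), np.float64(-0.369), np.float64(0.213)]
[np.float64(-0.12), np.float64(-0.185), np.float64(-0.017), np.float64(-0.061), np.float64(-0.369), np.float64(0.213)]
[np.float64(-0.126), np.float64(-0.181), np.float64(-0.012), np.float64(-0.061), np.float64(-0.369), np.float64(0.213)]
[np.float64(-0.132), np.float64(-0.177), np.float64(-0.006), np.float64(-0.061), np.float64(-0.369), np.float64(0.213)]
[np.float64(-0.138), np.float64(-0.173), np.float64(-0.0), np.float64(-0.061), np.float64(-0.369), np.float64(0.213)]
[np.float64(-0.144), np.float64(-0.168), np.float64(0.006), np.float64(-0.061), np.float64(-0.369), np.float64(0.213)]
[np.float64(-0.148), np.float64(-0.164), np.float64(0.013), np.float64(-0.061), np.float64(-0.369), np.float64(0.213)]
[np.float64(-0.153), np.float64(-0.159), np.float64(0.019), np.float64(-0.061), np.float64(-0.369), np.float64(0.213)]
```

Emit:
move_arm(plan=[[[-0.097,-0.196,-0.03,-0.061,-0.369,0.213,1],[-0.105,-0.193,-0.026,-0.061,-0.369,0.213,1],[-0.113,-0.189,-0.022,-0.061,-0.369,0.213,1],[-0.12,-0.185,-0.017,-0.061,-0.369,0.213,1],[-0.126,-0.181,-0.012,-0.061,-0.369,0.213,1],[-0.132,-0.177,-0.006,-0.061,-0.369,0.213,1],[-0.138,-0.173,0,-0.061,-0.369,0.213,1],[-0.144,-0.168,0.006,-0.061,-0.369,0.213,1],[-0.148,-0.164,0.013,-0.061,-0.369,0.213,1],[-0.153,-0.159,0.019,-0.061,-0.369,0.213,1]]])

```text
time: 23.0
tool_pos: [0.5181, -0.0246, 0.1499]
tool_rot: [-0.0, 0.985, -0.173, -0.001]
contact_force: [0.9, 0.4, -2.0]
gripper_width: 0.293
grasp_force: 59.7
```

Run:
```python
from g import *
K=wandR(160.2);p,Rc=where(np.array([.5188,-.0255,.15]),K)
S=grab('side');held(S,p,Rc,'side');where(np.array([.5188,-.0255,.15]),K)
rows([.5188,-.0255,.06],K,10)
```

```text
23.0 pos [ 0.5181 -0.0246  0.1499] j [-0.19 -0.14  1.94  0.    1.34  1.73] F [ 0.9  0.4 -2. ] M [ 0.01 -0.    0.01] w 0.293 g 59.74518656730652
err mm tool [ 0.9  0.6 -0.1] rot [-0.     0.001 -0.001]
side blue 145 [-0.0303 -0.0155 -0.0349] [ 0.0305  0.0152 -0.0092]
-0.085 n22 y -0.0090 0.0068 ztop -0.0240
-0.075 n52 y -0.0108 0.0068 ztop -0.0267
-0.065 n59 y -0.0130 0.0062 ztop -0.0291
-0.055 n55 y -0.0129 0.0086 ztop -0.0292
-0.045 n56 y -0.0120 0.0058 ztop -0.0293
-0.035 n68 y -0.0136 0.0103 ztop -0.0300
-0.025 n90 y -0.0152 0.0122 ztop -0.0315
-0.015 n88 y -0.0160 0.0145 ztop -0.0327
-0.005 n47 y -0.0157 0.0156 ztop -0.0354
0.015 n15 y -0.0147 0.0097 ztop -0.0313
0.025 n14 y -0.0155 -0.0089 ztop -0.0156
0.035 n12 y -0.0131 -0.0101 ztop -0.0166
0.045 n22 y -0.0124 -0.0065 ztop -0.0236
0.055 n39 y -0.0135 0.0026 ztop -0.0279
0.065 n47 y -0.0129 0.0073 ztop -0.0298
0.075 n54 y -0.0134 0.0071 ztop -0.0293
0.085 n10 y -0.0114 0.0013 ztop -0.0288
xrange -0.0835 0.0825
23.05 pos [ 0.5173 -0.0223  0.1492] j [-0.19 -0.14  1.94  0.    1.35  1.73] F [-0.9  1.9 -2.2] M [0.06 0.08 0.  ] w 0.297 g 59.74642038345337
err mm tool [ 2.5  2.5 -0.8] rot [-0.002  0.005 -0.   ]
N 10 row [0.002 0.002 0.074] [-0.001  0.003 -0.   ] mm [0.3 0.3 8.9]
```

Emit:
move_arm(plan=[[[0,0,0,0,0,0,1],[0.01,0.01,0,0,0,0,1],[0,0,0.06,0,0,0,1],[0,0,0.1,0,0,0,1],[0,0,0.12,0,0,0,1],[0,0,0.12,0,0,0,1],[0,0,0.12,0,0,0,1],[0,0,0.12,0,0,0,1],[0,0,0.06,0,0,0,1],[0,0,0,0,0,0,1]]])

```text
time: 24.3
tool_pos: [0.5186, -0.0268, 0.0651]
tool_rot: [-0.0, 0.985, -0.172, -0.001]
contact_force: [-0.4, -0.1, -1.7]
gripper_width: 0.294
grasp_force: 59.7
```

Run:
```python
from g import *
K=wandR(160.2);where(np.array([.5188,-.0255,.043]),K)
```

```text
24.3 pos [ 0.5186 -0.0268  0.0651] j [-0.2  -0.03  1.99  0.    1.18  1.72] F [-0.4 -0.1 -1.7] M [0.02 0.01 0.03] w 0.294 g 59.74651336669922
err mm tool [-0.3 -1.3 22.1] rot [-0.     0.002  0.   ]
```

Emit:
move_arm(plan=[[[-0.002,-0.01,0.03,0,0,0,1],[0,0,0.03,0,0,0,1],[0,0,0.03,0,0,0,1],[0,0,0.03,0,0,0,1],[0,0,0.03,0,0,0,1],[0,0,0.02,0,0,0,1],[0,0,0.01,0,0,0,1],[0,0,0,0,0,0,1],[0,0,0,0,0,0,1],[0,0,0,0,0,0,1]]])

```text
time: 25.55
tool_pos: [0.5193, -0.0257, 0.0444]
tool_rot: [-0.0, 0.985, -0.172, 0.0]
contact_force: [-0.8, 0.2, -2.4]
gripper_width: 0.293
grasp_force: 59.7
```

Run:
```python
from g import *
K=wandR(160.2);where(np.array([.5188,-.0255,.043]),K)
```

```text
25.55 pos [ 0.5193 -0.0257  0.0444] j [-0.19 -0.    2.    0.    1.14  1.72] F [-0.8  0.2 -2.4] M [-0.    0.    0.01] w 0.293 g 59.74542438983917
err mm tool [-0.6 -0.   1.4] rot [-0.  0. -0.]
```

Not in contact yet; down about 2.4 mm more.

Emit:
move_arm(plan=[[[0,0,0.005,0,0,0,1],[0,0,0.005,0,0,0,1],[0,0,0.005,0,0,0,1],[0,0,0.005,0,0,0,1],[0,0,0,0,0,0,1],[0,0,0,0,0,0,1],[0,0,0,0,0,0,1],[0,0,0,0,0,0,1],[0,0,0,0,0,0,1],[0,0,0,0,0,0,1]]])

```text
time: 26.8
tool_pos: [0.5195, -0.0261, 0.0433]
tool_rot: [0.0, 0.985, -0.172, -0.0]
contact_force: [-6.5, -0.4, 7.7]
gripper_width: 0.293
grasp_force: 61.3
```

Run:
```python
from g import *
K=wandR(160.2);where(np.array([.5188,-.0255,.043]),K)
```

```text
26.8 pos [ 0.5195 -0.0261  0.0433] j [-0.19  0.    2.   -0.    1.14  1.72] F [-6.5 -0.4  7.7] M [-0.14  0.83 -0.02] w 0.293 g 61.3142591714859
err mm tool [-0.8 -0.3  0.3] rot [0. 0. 0.]
```

Seated, at the same height as the pick with light contact. Release and lift off.

Emit:
move_arm(plan=[[[0,0,0,0,0,0,0.6],[0,0,0,0,0,0,0.5],[0,0,0,0,0,0,0.4],[0,0,0,0,0,0,0.2],[0,0,0,0,0,0,0],[0,0,0,0,0,0,0],[0,0,0,0,0,0,0],[0,0,0,0,0,0,0],[0,0,0,0,0,0,0],[0,0,0,0,0,0,0]]])

```text
time: 28.05
tool_pos: [0.5193, -0.0257, 0.0419]
tool_rot: [-0.0, 0.985, -0.172, -0.0]
contact_force: [-0.1, 0.2, 0.2]
gripper_width: 0.996
grasp_force: 0.0
```

Emit:
move_arm(plan=[[[0,0,-0.06,0,0,0,0],[0,0,-0.12,0,0,0,0],[0,0,-0.2,0,0,0,0],[0,0,-0.2,0,0,0,0],[0,0,-0.2,0,0,0,0],[0,0,-0.2,0,0,0,0],[0.2,0.2,-0.2,0,0,0,0],[0.2,0.2,-0.2,0,0,0,0],[0.2,0.2,0,0,0,0,0],[0,0,0,0,0,0,0]]])

```text
time: 29.3
tool_pos: [0.5635, -0.1197, 0.2092]
tool_rot: [0.0, 0.985, -0.173, 0.001]
contact_force: [-0.6, 0.7, -0.4]
gripper_width: 1.001
grasp_force: 0.0
```

Run:
```python
from g import *
where()
for nm in('side','top'): F=grab(nm,'pics/%s_end.png'%nm);wand(F,cloud(F))
for W,b in((cloud(load('top')),(62,158,155,245)),(cloud(load('side')),(160,280,295,420))):
    a=W[b[2]:b[3],b[0]:b[1]].reshape(-1,3);a=a[~np.isnan(a[:,0])];h=(a-PC)@n
    t=a[(h>.04)&(h<.05)&(np.linalg.norm(a-PC,axis=1)<.06)]
    q=np.stack([t@ex,t@ey],1).astype(np.float32);print(cv2.minAreaRect(q),len(t))
```

```text
29.3 pos [ 0.5635 -0.1197  0.2092] j [-0.34 -0.05  1.75  0.    1.44  1.58] F [-0.6  0.7 -0.4] M [ 0.03  0.05 -0.03] w 1.001 g 0.0
wand ((0.5245037078857422, -0.018077418208122253), (0.048010993748903275, 0.16429591178894043), 63.6083984375) 0.0774
blue ((0.5232328176498413, -0.024971941486001015), (0.026091868057847023, 0.06452310085296631), 71.17538452148438) 230 0.073
wand ((0.5225663781166077, -0.014340229332447052), (0.032832056283950806, 0.16310282051563263), 73.80712890625) 0.0779
blue ((0.5226474404335022, -0.021969331428408623), (0.010748825967311859, 0.06441725790500641), 71.25270080566406) 131 0.0723
((0.5526317358016968, 0.2684936821460724), (0.04191512614488602, 0.015033084899187088), 43.46684646606445) 142
((0.5533332228660583, 0.2690982520580292), (0.04375264048576355, 0.01422280166298151), 44.7869873046875) 209
```

View pics/side_end.png

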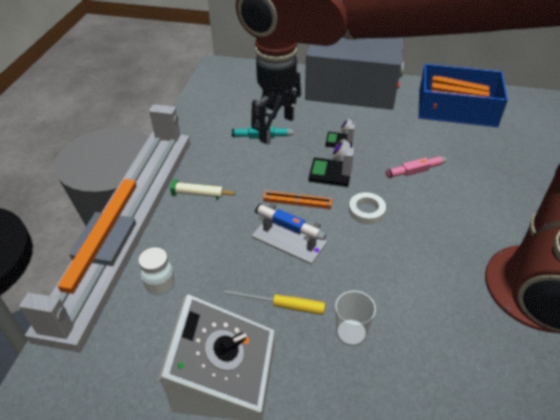

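The wand is back in its rest at (290,222), nose at (322,236) toward the violet dot and within about 1 mm of where it started. The knob points at the orange dot, and the bystanders look unmoved.

```bash
python3 -c "
from plant import manip
print(manip.job_done())"
```

```text
the job is handed in; nothing more can be done
None
```

I handed the job in at about 29 s, but no verdict came back: the knob is at its stop, the wand was held about 41 mm square to the window for over 2 s, and it lies back in its rest within about 1 mm of its starting position.

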